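# Press the meat loaf and lock the loaf press with its safety rod

## Task

Work the loaf press through a full stroke: push its red-handled lever all the way down, then keep your hand on it and let the spring bring it back up slowly to its stop, taking a second or more. Then take the orange-handled steel rod from its rest and lock the raised lever with it: thread it from either side through one blue ear, the yellow lug under the lever and the other blue ear until its collar is against the ear, and let go of it there. Leave the jars, crockery and tools around it where they stand.

Things in the scene. Friction and masses are not known exactly. Their poses are not given: they have to be found in the camera images.
- press: Fixed loaf press on a black base 235 x 130 x 12 mm. Origin: on the table under the centre of the bore; x points from the lever's handle (x -110 mm) to its pivot (x +90 mm), y runs along the bore. Aluminium mould in the middle, 130 x 76 mm, rim 82 mm high. At the pivot two dark cheeks, |y| under 18 mm, x 73 to 107 mm, 184 mm high.
- press_bore (a point): Centre of the bore, 135 mm above the table, midway between the press's two blue upright ears; axes as the press (y along the bore). Ears: 8 mm thick, y 42 to 50 mm and -50 to -42 mm, 44 mm wide (x), top 162 mm above the table, each with a round 18 mm hole on the bore axis, slightly chamfered.
- lever (a joint): Angle of the lever: 0 = raised, level, against its stop; 0.35 = fully down (handle 69 mm lower). A spring pushes it up to 0: pushing at the handle takes about 4 N at the start and 11 N at the bottom. Without a hand on it it snaps up.
- lever_top (a point): Top middle of the lever's handle, a red round bar across the lever (along the press's y), 70 mm long, 24 mm thick; 177 mm above the table when raised. It moves in an arc of 200 mm about the pivot (press x 90 mm, z 165 mm). The lever bar is 14 mm wide, 16 mm high.
- lug (a point): Centre of the 18 mm hole in the yellow lug under the lever, between the ears; the lug is 12 mm thick along y, 36 mm wide, 44 mm high. It moves with the lever and lies in line with the ears' holes, at press_bore, when the lever is raised.
- rod: Loose safety rod, 200 mm long, about 0.18 kg. Origin: on its axis at the collar's face; x points along the shaft to the tip. Steel shaft 12 mm thick, x 0 to 135 mm, the last 10 mm tapering to 6 mm; collar 30 mm across, x -5 to 0; orange square handle 22 x 22 mm, x -65 to -5 mm, its sides upright at the start. Balances near x +30 mm. Lies level, its axis 56 mm above the table.
- rod_grip (a point): Point on the rod's axis in the handle, 27 mm behind the collar's face: grip it here across its 22 mm.
- rod_mid (a point): Point on the rod's axis 50 mm from the collar's face towards the tip; it lies at press_bore when the collar touches an ear.
- rod_tip (a point): Tip of the rod, 135 mm from the collar's face.
- rest: Fixed rest for the rod: black base 150 x 70 mm, two white forks open at the top, 35 mm wide, 60 mm high, slot 15 mm wide with its floor at 50 mm; they hold the shaft 10 to 18 mm and 96 to 104 mm from the collar. Origin: centre of the underside; x as the rod's x. The handle hangs free beyond the forks, 45 mm above the table.
- shaker_a: Bystander: amber glass jar, 44 mm across, 85 mm high; origin under its centre.
- shaker_b: Bystander: green glass jar with red cap, 44 mm across, 85 mm high; origin under its centre.
- pan: Bystander: open aluminium pan 162 x 176 x 65 mm; origin under its centre.
- ramekin: Bystander: white ceramic dish, 72 mm across, 42 mm high, near the press; origin under its centre.
- bowl: Bystander: steel bowl, 120 mm across, 55 mm high; origin under its centre.
- sauce: Bystander: yellow sauce bottle, 56 mm across, 170 mm high; origin under its centre.
- plate: Bystander: white plate, 170 mm across, 18 mm high; origin under its centre.
- spatula: Bystander: spatula lying on the table, 240 mm long.
Mind the look-alikes: they are no part of the job. Leave any purple look-alike of the rod alone.

How it is judged (in metres and radians):
On the way, in this order (a step that is already met when the one before it is completed fails the run):
1. the lever is pushed fully down (angle above 0.31) (value of joint lever above 0.31 rad), for 0.1 s.
2. the lever is back up at its stop (angle below 0.03) (value of joint lever below 0.03 rad), for 0.2 s.
3. the rod's tip is through the first ear: between the two ears, in the bore (within 11 mm of its axis), lever up (value of joint lever below 0.03 rad and x of rod_tip in the frame of press_bore between -0.011 and 0.011 m and z of rod_tip in the frame of press_bore between -0.011 and 0.011 m and y of rod_tip in the frame of press_bore between -0.04 and 0.04 m), for 0.05 s.
4. the rod's tip is out beyond the far ear, the rod in line with the bore (value of joint lever below 0.03 rad and angle between the x axis of rod and the y axis of press, either way round below 0.1 rad and x of rod_tip in the frame of press_bore between -0.011 and 0.011 m and z of rod_tip in the frame of press_bore between -0.011 and 0.011 m and (y of rod_tip in the frame of press_bore above 0.055 m or y of rod_tip in the frame of press_bore below -0.055 m)), for 0.05 s.
At the end, for the whole second after the job is handed in: The rod is through both ears and the lug, in line with the bore (0.1 rad; its middle point within 8 mm of the bore's axis), its collar within 7 mm of the ear, let go and at rest, with the lever up (below 0.03) (value of joint lever below 0.03 rad and angle between the x axis of rod and the y axis of press, either way round below 0.1 rad and x of rod_mid in the frame of press_bore between -0.008 and 0.008 m and z of rod_mid in the frame of press_bore between -0.008 and 0.008 m and y of rod_mid in the frame of press_bore between -0.007 and 0.007 m and linear speed of rod below 0.02 m/s and contact force between the fingers and rod below 0.1 N); the robot touches nothing.
It fails at once if the lever snaps up: it rises faster than 1.0 rad/s (0.2 m/s at the handle) (velocity of joint lever below -1 rad/s).
It fails at once if one of the jars, crockery or tools around is pushed more than 30 mm (distance of any of shaker_a, shaker_b, pan, ramekin, bowl, sauce, plate, spatula from where it was at the start of the episode above 0.03 m).
It also fails if it takes over 61 s, if anything falls off the work surface, if the arm or the gripper's body presses on something with over 40 N, if the wrist force passes 120 N, or if a joint passes its speed limit or range.

## Robot

A 6-joint arm with a two-finger parallel gripper is mounted at the origin on the work surface. World frame = base frame: x ahead of the robot, y to its left, z up, the work surface at z = 0. Lengths are in mm, angles in rad, forces in N, time in s.
With the tool pointing down it reaches from about 275 to 750 mm from the base axis. Payload 10.2 kg.
Tool frame: the origin (TCP) lies between the finger pads; the fingertips stand 14 mm ahead of it and the grasp point (between the pads) lies 5 mm behind it (tip_reach is the distance from the TCP to the fingertips, in mm); z points along the fingers, y is the line along which they close (so a half turn about z gives the same grasp; the last joint's range is limited). The gripper opens to 85 mm and grips with 20 to 120 N. Pads are 22 mm wide; open, the fingers measure 114 mm over their backs; the gripper's body (76 mm by 85 mm) begins 54 mm behind the grasp point. The pads swing forward as they close: fully open they stand 13 mm farther back than shut.
Start: joints at [1.05, 0.313, 1.498, -0, 1.331, -0.223], TCP at [154.057, 501.894, 245.294] pointing down, gripper open.
Joint ranges: [-2.94, 2.94], [-0.97, 2.17], [0.19, 2.56], [-1.23, 4.37], [0.02, 3.11], [-2.88, 2.88]. Speed limits (rad/s): [2.39, 2.39, 3.01, 3.14, 3.14, 3.14].

## Interface

Orientations are given as a unit quaternion [w, x, y, z].
In Python, from rig import * gives the robot as it stands.
- The arm moves only by the tool arm_command, never from a script. Its argument "steps" is a list that holds one entry, the list of rows, each a list of 7 numbers: the opening, from 0 (shut) to 1 (fully open), then the shift along the tool's x, y, z each as a share of 0.05 m, from -1 to 1, then the turn, a rotation vector about the tool's x, y, z each as a share of 0.15 rad, from -1 to 1. A call has 1 to 8 rows; each row shifts and turns the commanded pose from where the row before left it, along the tool's axes as they then stand; what a row does not reach is not made up. A row lasts 1/8 s, in which the tool goes at most 62.5 mm and 10.7 degrees, less where a joint would pass 70% of its speed; a pose out of reach is approached as far as the arm can. A call with a number of a shift or a turn outside -1 to 1 is refused whole. A call with a gripper value outside its range is refused whole. The fingers move at their own pace and stop on an object; "squeeze" is the grip in N (left out, the last holds). Time passes only in rows, so rows that do not move let the fingers close. It gives the time, the measured TCP pose, the force, the opening and the grip force at its end, in the units of the state.
- sense(): the state, without advancing time (a new reading comes with each control period).
- capture(name): name is "scene" or "side" or "wrist"; returns the picture (384x512x3 uint8, red, green, blue); there is no depth.
- get_calibration(name): a dict with "intrinsics" (3x3 intrinsics, pixels), "rvec" (rotation vector, rad) and "tvec" (3), from world to camera coordinates, as OpenCV has them; the wrist camera has in their place "T_tool_cam" (4x4, takes a point from camera to tool coordinates, whose origin is the TCP and whose axes are the flange's). Camera axes: x right, y down, z forward; pixel columns grow to the right and rows downward; lengths in mm; the calibration is good to about 2 mm. A picture is of the moment at which its call begins: read the wrist's pose just before it. get_calibration takes no time and is no camera call.
- finish_job(): hands the job in; it is judged then, once.
The state is a dict: "time_s": time; "joints": joint angles; "dq": joint speeds; "tau": joint torques, N m; "eef_pos": TCP position; "ee_rot": TCP orientation; "force": force on the tool from outside, world axes, zero at the start; "wrist_torque": the same for the moment, N m; "grip_width": opening from 0.0 (shut) to 1.0 (fully open); "grip_force": force on a finger pad.
Only numpy, scipy, OpenCV 4.12 (cv2) and the standard library are available. Lean on these libraries where they do the work, as an engineer would, in place of code of your own. Each camera call takes 0.05 s, during which the arm holds its last target. There are 200 camera calls.

## Working session

There is one attempt and no reset: what is moved stays moved. The work goes in short steps, Python scripts to look and compute and a tool call to move; the robot and the scene stay as the last step left them, time stands still between calls to the robot, and variables do not carry over. Pictures are saved under pics/ and viewed, at most 10 in all, crops included, and the job is handed in when it is done.

Besides the shell and the picture viewer there is one more tool, called after "Request:" as name([rows], argument=value, ...), one row to a line, values as JSON. arm_command: Moves the arm, as the interface text tells. Its arguments: {"type":"object","properties":{"steps":{"type":"array"},"squeeze":{"type":"number"}},"required":["steps"]}

```bash
mkdir -p pics; ls
cat > h.py <<'E'
from rig import *
import numpy as np, cv2
from scipy.spatial.transform import Rotation as R
def cal(n):
    c=get_calibration(n)
    if 'rvec' in c:
        Rm=R.from_rotvec(np.ravel(c['rvec'])).as_matrix(); t=np.ravel(c['tvec'])
        return np.array(c['intrinsics']),Rm,t
    s=sense(); q=s['ee_rot']; T=np.eye(4); T[:3,:3]=R.from_quat([q[1],q[2],q[3],q[0]]).as_matrix(); T[:3,3]=s['eef_pos']
    M=np.linalg.inv(T@np.array(c['T_tool_cam'])); return np.array(c['intrinsics']),M[:3,:3],M[:3,3]
def ray(c,p):
    K,Rm,t=c; d=Rm.T@np.linalg.inv(K)@[p[0],p[1],1]; return -Rm.T@t,d/np.linalg.norm(d)
def onz(c,p,z):
    o,d=ray(c,p); return o+d*(z-o[2])/d[2]
def tri(*cp):
    A=0;b=0
    for c,p in cp:
        o,d=ray(c,p); P=np.eye(3)-np.outer(d,d); A=A+P; b=b+P@o
    return np.linalg.solve(A,b)
def proj(c,X):
    K,Rm,t=c; x=K@(Rm@np.array(X,float)+t); return x[:2]/x[2]
def snap(n,f=None):
    c=cal(n); im=capture(n)
    if f: cv2.imwrite('pics/'+f,cv2.cvtColor(im,cv2.COLOR_RGB2BGR))
    return c,im
E
python3 - <<'E'
from h import *
a=snap('scene','a.png')[1];b=snap('side','b.png')[1]
cv2.imwrite('pics/ab.png',cv2.cvtColor(cv2.resize(np.vstack([a,b]),None,fx=.78,fy=.78),cv2.COLOR_RGB2BGR))
for n in('scene','side'):
    c=cal(n);print(n,-c[1].T@c[2],c[0][0,0])
print(sense()['ee_rot'])
E
```

```text
pics
scene [1249.71141231  844.57677486 1204.29086551] 453.9023234028187
side [ 291.01783897 -759.72742379  664.45257221] 362.68359608415113
[-2.31969733e-04  1.48354401e-01  9.88934077e-01 -5.56430089e-04]
```

View pics/a.png

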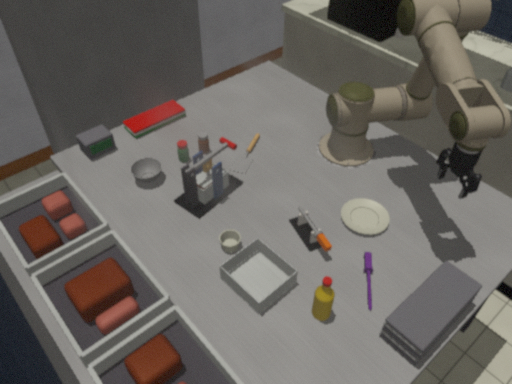

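View pics/b.png

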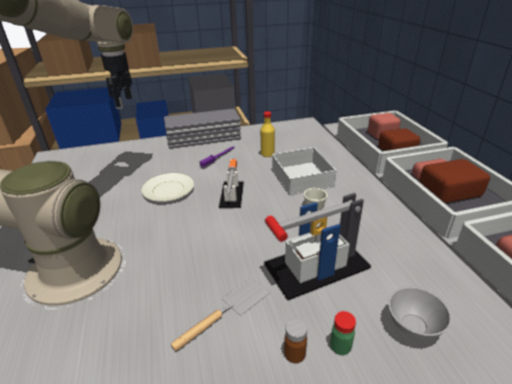

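Scene shows the press at about (208,185), red handle (229,143), rod on rest (310,230) with its orange handle at (324,241). Side shows the red handle at (277,228), ears at (329,252) and (308,218), orange rod handle at (233,165). I'll zoom in on both.

Run:
```python
from h import *
a=cv2.imread('pics/a.png');b=cv2.imread('pics/b.png')
z=lambda i,x,y,w,h:cv2.resize(i[y:y+h,x:x+w],(400,300),interpolation=cv2.INTER_CUBIC)
cv2.imwrite('pics/c.png',np.vstack([np.hstack([z(a,165,125,120,90),z(a,280,195,72,54)]),np.hstack([z(b,256,190,120,90),z(b,205,150,72,54)])]))
```

```text
(no output)
```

View pics/c.png

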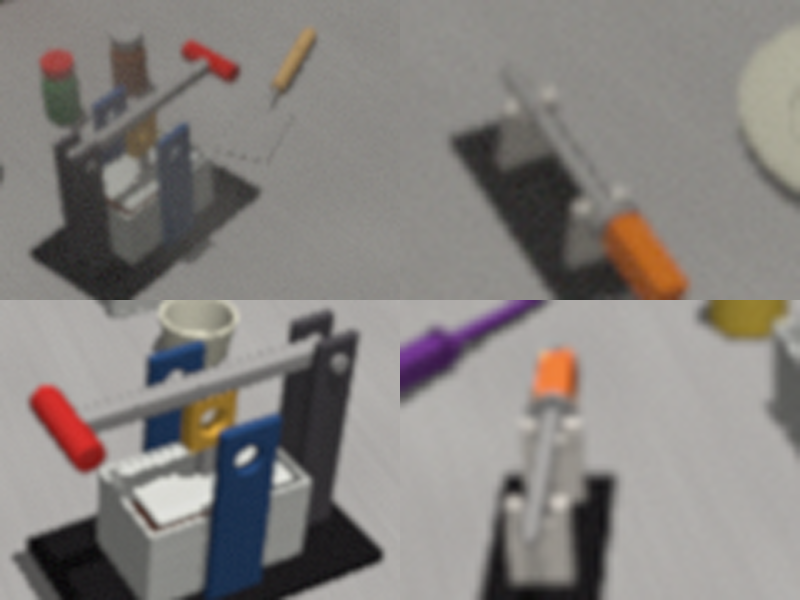

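Run:
```python
from h import *
np.set_printoptions(precision=1,suppress=True)
S=cal('scene');D=cal('side')
a=cv2.imread('pics/a.png');b=cv2.imread('pics/b.png')
def hsv(i,lo,hi,roi):
    m=cv2.inRange(cv2.cvtColor(i,cv2.COLOR_BGR2HSV),lo,hi);x,y,w,h=roi;k=np.zeros_like(m);k[y:y+h,x:x+w]=m[y:y+h,x:x+w]
    n,l,s,c=cv2.connectedComponentsWithStats(k);j=1+np.argmax(s[1:,4])
    p=np.argwhere(l==j)[:,::-1].astype(np.float32);r=cv2.minAreaRect(p)
    bx=cv2.boxPoints(r);e=sorted([(bx[i]+bx[(i+1)%4])/2 for i in range(4)],key=lambda q:-np.linalg.norm(q-r[0]))[:2]
    e=sorted(e,key=lambda q:q[1]);return c[j],e,s[j,4]
ra=hsv(a,(0,120,60),(8,255,255),(215,130,30,25));rb=hsv(b,(0,120,60),(8,255,255),(255,210,40,40))
print('red',ra,rb,tri((S,ra[0]),(D,rb[0])))
E_=[tri((S,ra[1][i]),(D,rb[1][j])) for i,j in((0,0),(0,1),(1,0),(1,1))];print('ends',E_)
oa=hsv(a,(5,140,80),(16,255,255),(300,220,50,40));ob=hsv(b,(5,140,80),(16,255,255),(215,150,40,35))
print('orange',oa,ob,tri((S,oa[0]),(D,ob[0])))
z=lambda p,x,y,k:(x+p[0]/k,y+p[1]/k)
ps=lambda u,v:z((u,v),165,125,10/3);pd=lambda u,v:z((u,v-300),256,190,10/3)
print('base S right,left,bot',*[onz(S,ps(*p),12) for p in((260,190),(31,251),(100,298))])
print('base D left,right',*[onz(D,pd(*p),12) for p in((28,543),(382,553))])
print('hole -y ear(D)',onz(D,pd(246,457),135),'lug',onz(D,pd(210,416),135),'+y ear hole(S)',onz(S,ps(176,150),135))
print('pivot D',onz(D,pd(340,363),165))
rs=lambda u,v:z((u,v),280,195,50/9);rd=lambda u,v:z((u,v-300),205,150,50/9)
print('rod tip',onz(S,rs(508,70)if 0 else rs(508-400,70),56),onz(D,rd(533-400,540),56))
print('rod collar',onz(S,rs(612-400,212),56),onz(D,rd(548-400,402),56))
```

```text
red (array([227.7, 142.6]), [array([220.4, 138.4], dtype=float32), array([234.7, 146.8], dtype=float32)], np.int32(73)) (array([275.9, 228. ]), [array([267.5, 216.4], dtype=float32), array([284.4, 238.9], dtype=float32)], np.int32(263)) [ 473.  -184.8  167.3]
ends [array([ 475.2, -189.5,  194.2]), array([ 478.7, -222.3,  166.8]), array([ 468.2, -146.5,  170.3]), array([ 471.6, -180.9,  141.7])]
orange (array([323.4, 241.8]), [array([318. , 234.8], dtype=float32), array([328.4, 248.7], dtype=float32)], np.int32(136)) (array([232.7, 162.6]), [array([232.5, 159. ], dtype=float32), array([232.5, 166. ], dtype=float32)], np.int32(39)) [475.4 305.5  64. ]
base S right,left,bot [ 461.4 -116.    12. ] [ 712.3 -205.2   12. ] [ 695.8 -100.    12. ]
base D left,right [ 461.2 -127.    12. ] [ 708.6 -210.4   12. ]
hole -y ear(D) [ 588.5 -211.   135. ] lug [ 582.6 -164.6  135. ] +y ear hole(S) [ 570.5 -120.7  135. ]
pivot D [ 673.9 -170.4  165. ]
rod tip [424.8 144.4  56. ] [426.7 140.8  56. ]
rod collar [459.5 265.4  56. ] [464.3 284.8  56. ]
```

Press: origin near (581,-168), its y axis turned about 0.13 rad. Rod: tip at (426,142), pointing along about (-0.29,-0.956). First I'll move above the red handle and look with the wrist camera.

Request:
arm_command([
  [[0, -0.78, -0.866, -0.1, 0, 0, 0], [0, -0.78, -0.866, -0.1, 0, 0, 0], [0, -0.78, -0.866, -0.1, 0, 0, 0], [0, -0.78, -0.866, -0.1, 0, 0, 0], [0, -0.78, -0.866, -0.1, 0, 0, 0], [0, -0.78, -0.866, -0.1, 0, 0, 0], [0, -0.78, -0.866, -0.1, 0, 0, 0], [0, -0.78, -0.866, -0.1, 0, 0, 0]],
])

```text
time_s: 1.1
eef_pos: [351.0, 77.3, 285.5]
ee_rot: [0.0, 0.148, 0.989, 0.0]
force: [0.9, 0.6, -0.3]
grip_width: 0.005
grip_force: 0.0
```

Request:
arm_command([
  [[0, -0.78, -0.866, -0.1, 0, 0, 0], [0, -0.78, -0.866, -0.1, 0, 0, 0], [0, -0.78, -0.866, -0.1, 0, 0, 0], [0, -0.78, -0.866, -0.1, 0, 0, 0], [0, -0.78, -0.866, -0.1, 0, 0, 0], [0, 0, 0, 0, 0, 0, 0.95], [0, 0, 0, 0, 0, 0, 0.95], [0, 0, 0, 0, 0, 0, 0.95]],
])

```text
time_s: 2.1
eef_pos: [473.5, -185.1, 309.9]
ee_rot: [-0.0, 0.357, 0.934, 0.0]
force: [0.1, 0.8, -0.2]
grip_width: 0.0
grip_force: 0.0
```

Request:
arm_command([
  [[0, 0, 0, 0, 0, 0, 0.95], [0, 0, 0, 0, 0, 0, 0.95], [0, 0, 0, 0, 0, 0, 0.95], [0, 0, 0, 0, 0, 0, 0.95], [0, 0, 0, 0, 0, 0, 0.95], [0, 0, 0, 0, 0, 0, 0]],
])

```text
time_s: 2.85
eef_pos: [473.5, -184.9, 310.0]
ee_rot: [-0.0, 0.658, 0.753, -0.0]
force: [0.2, 0.9, 0.8]
grip_width: -0.001
grip_force: 0.0
```

Run:
```python
from h import *
np.set_printoptions(precision=3,suppress=True)
s=sense();print(s['time_s'],s['eef_pos'],s['ee_rot'],s['joints'])
print(np.array(get_calibration('wrist')['T_tool_cam']))
c,_=snap('wrist','w1.png')
print(proj(c,(473,-185,165)),proj(c,(582,-169,135)))
```

```text
2.85 [ 473.506 -184.947  310.023] [-0.     0.658  0.753 -0.   ] [-0.603  0.237  1.429 -0.     1.476 -0.737]
[[  -0.001   -0.958   -0.287   73.236]
 [   1.      -0.001   -0.      -0.438]
 [  -0.      -0.287    0.958 -128.7  ]
 [   0.       0.       0.       1.   ]]
[251.553 182.681] [361.282 173.653]
```

View pics/w1.png

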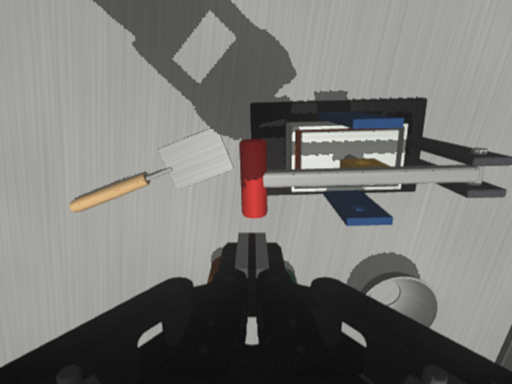

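Wrist view: red handle spans (253,140)–(256,216), base corners at (251,103) and (425,99), ear tops at about (378,123) and (368,222). It's a clean top-down view, so I'll compute the press pose from it.

Run:
```python
from h import *
np.set_printoptions(precision=2,suppress=True)
c=cal('wrist');a=cv2.imread('pics/w1.png');H=cv2.cvtColor(a,cv2.COLOR_BGR2HSV)
def comps(lo,hi,mn,roi):
    m=cv2.inRange(H,lo,hi);x,y,X,Y=roi;k=np.zeros_like(m);k[y:Y,x:X]=m[y:Y,x:X]
    n,l,s,ce=cv2.connectedComponentsWithStats(k)
    return [np.argwhere(l==j)[:,::-1].astype(np.float32) for j in range(1,n) if s[j,4]>mn]
for p in comps((0,150,60),(6,255,255),300,(230,130,280,225)):
    r=cv2.minAreaRect(p);bx=cv2.boxPoints(r);print('red',bx);print(np.array([onz(c,q,168)for q in bx]), onz(c,bx.mean(0),168))
for p in comps((105,100,40),(125,255,255),60,(300,100,430,240)):
    print('blue',p.min(0),p.max(0))
    bx=cv2.boxPoints(cv2.minAreaRect(p));print(bx)
    # topmost/bottommost corners
    for f in((1,1),(-1,1),(1,-1),(-1,-1)): q=p[np.argmax(p@np.array(f))];print(q,onz(c,q,162))
A=np.array([onz(c,q,12) for q in((251,103),(425,98.5))]);print('base',A,np.linalg.norm(A[1]-A[0]),np.arctan2(*(A[1]-A[0])[1::-1]))
```

```text
red [[239.88 139.26]
 [264.93 138.72]
 [266.59 216.77]
 [241.54 217.31]]
[[ 457.64 -146.98  168.  ]
 [ 479.1  -143.61  168.  ]
 [ 491.25 -214.95  168.  ]
 [ 468.15 -218.63  168.  ]] [ 473.83 -179.72  168.  ]
blue [352. 114.] [404. 128.]
[[351.72 114.23]
 [403.89 113.07]
 [404.2  126.95]
 [352.02 128.11]]
[402. 127.] [ 596.96 -118.04  162.  ]
[352. 127.] [ 553.55 -123.94  162.  ]
[403. 117.] [ 595.5  -109.63  162.  ]
[354. 118.] [ 553.54 -116.18  162.  ]
blue [352. 204.] [366. 212.]
[[351.57 210.45]
 [352.52 202.82]
 [366.55 204.57]
 [365.6  212.2 ]]
[364. 212.] [ 582.79 -199.98  162.  ]
[352. 208.] [ 570.59 -197.57  162.  ]
[365. 206.] [ 582.29 -193.96  162.  ]
[353. 205.] [ 570.84 -194.51  162.  ]
blue [346. 216.] [391. 224.]
[[346. 216.]
 [391. 216.]
 [391. 224.]
 [346. 224.]]
[391. 223.] [ 611.13 -207.47  162.  ]
[346. 223.] [ 568.34 -213.28  162.  ]
[391. 217.] [ 609.51 -201.47  162.  ]
[346. 218.] [ 567.2  -208.25  162.  ]
base [[ 463.11 -117.61   12.  ]
 [ 689.42  -81.13   12.  ]] 229.23782937049089 0.15980279919574938
```

Press pose: origin (582,-162.5), yaw 0.154; the handle centre at (473.5,-179.5) agrees with it. Going down to make contact.

Request:
arm_command([
  [[0, 0.1, 0, 0.7, 0, 0, 0.1], [0, 0, 0, 0.8, 0, 0, 0], [0, 0, 0, 0.7, 0, 0, 0], [0, 0, 0, 0.14, 0, 0, 0], [0, 0, 0, 0.1, 0, 0, 0], [0, 0, 0, 0.1, 0, 0, 0]],
])

```text
time_s: 3.65
eef_pos: [473.2, -180.3, 184.5]
ee_rot: [0.001, 0.664, 0.748, -0.0]
force: [-2.8, 1.1, 3.5]
grip_width: -0.002
grip_force: 1.9
```

Request:
arm_command([
  [[0, 0, 0.01, 0.18, 0, 0, 0], [0, 0, 0.02, 0.18, 0, 0, 0], [0, 0, 0.03, 0.18, 0, 0, 0], [0, 0, 0.04, 0.18, 0, 0, 0], [0, 0, 0.05, 0.18, 0, 0, 0], [0, 0, 0.05, 0.18, 0, 0, 0], [0, 0, 0.04, 0.15, 0, 0, 0], [0, 0, 0, 0, 0, 0, 0]],
])

```text
time_s: 4.65
eef_pos: [484.6, -178.7, 122.1]
ee_rot: [-0.0, 0.664, 0.748, -0.0]
force: [-8.2, 1.4, 11.0]
grip_width: -0.004
grip_force: 5.8
```

Request:
arm_command([
  [[0, 0, 0, 0.06, 0, 0, 0], [0, 0, 0, 0, 0, 0, 0]],
])

```text
time_s: 4.9
eef_pos: [484.9, -178.7, 121.1]
ee_rot: [0.0, 0.664, 0.748, -0.0]
force: [-13.7, 4.6, 30.9]
grip_width: -0.0
grip_force: 15.5
```

Run:
```python
from h import *
_,a=snap('wrist','w2.png');_,b=snap('side');_,s=snap('scene')
z=lambda i,x,y,w,h:cv2.resize(i[y:y+h,x:x+w],(400,300),interpolation=cv2.INTER_CUBIC)
cv2.imwrite('pics/d.png',cv2.cvtColor(np.hstack([z(a,0,0,512,384),z(b,256,190,120,90)]),cv2.COLOR_RGB2BGR))
```

```text
(no output)
```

View pics/d.png

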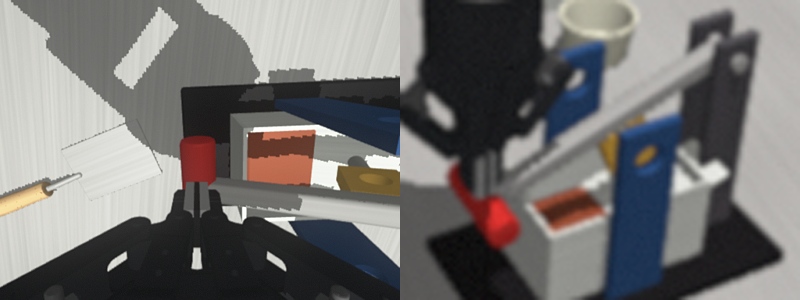

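The bottom stop is reached: 31 N, and the picture shows the lever fully down with the fingers on the red handle at (196,160) in the left half. Now I'll raise it slowly.

Request:
arm_command([
  [[0, 0, -0.02, -0.06, 0, 0, 0], [0, 0, -0.04, -0.12, 0, 0, 0], [0, 0, -0.04, -0.12, 0, 0, 0], [0, 0, -0.03, -0.12, 0, 0, 0], [0, 0, -0.03, -0.12, 0, 0, 0], [0, 0, -0.02, -0.12, 0, 0, 0], [0, 0, -0.02, -0.12, 0, 0, 0], [0, 0, -0.02, -0.12, 0, 0, 0]],
])

```text
time_s: 6.05
eef_pos: [475.6, -180.2, 164.8]
ee_rot: [0.002, 0.664, 0.748, 0.001]
force: [3.8, 1.5, 5.7]
grip_width: 0.0
grip_force: 3.0
```

Request:
arm_command([
  [[0, 0, -0.01, -0.12, 0, 0, 0], [0, 0, -0.01, -0.12, 0, 0, 0], [0, 0, 0, -0.12, 0, 0, 0], [0, 0, 0, -0.1, 0, 0, 0], [0, 0, 0, -0.1, 0, 0, 0], [0, 0, 0, -0.04, 0, 0, 0], [0, 0, 0, -0.04, 0, 0, 0], [0, 0, 0, 0, 0, 0, 0]],
])

```text
time_s: 7.05
eef_pos: [472.7, -180.0, 195.6]
ee_rot: [-0.0, 0.664, 0.748, -0.0]
force: [-1.0, 1.0, -0.6]
grip_width: 0.0
grip_force: 0.0
```

Lever is back at its stop. On to the rod, stopping above the tip end to see the whole rod.

Request:
arm_command([
  [[0, 0, 0, -0.8, 0, 0, 0], [0.6, 0.9, 0, -0.5, 0, 0, 0], [0.6, 1, 0, 0, 0, 0, 0], [0.6, 1, 0, 0, 0, 0, 0], [0.6, 1, 0, 0, 0, 0, 0], [0.6, 1, 0, 0, 0, 0, 0], [0.6, 1, 0, 0, 0, 0, 0], [0.6, 0.95, 0, 0, 0, 0, 0]],
])

```text
time_s: 8.05
eef_pos: [432.0, 161.7, 260.7]
ee_rot: [-0.0, 0.664, 0.748, -0.0]
force: [0.7, -0.0, -0.6]
grip_width: 0.601
grip_force: 0.0
```

Request:
arm_command([
  [[0.6, 0, 0, 0, 0, 0, 0.95], [0.6, 0, 0, 0, 0, 0, 0.95], [0.6, 0, 0, 0, 0, 0, 0.95], [0.6, 0, 0, 0, 0, 0, 0]],
])

```text
time_s: 8.55
eef_pos: [432.5, 160.1, 260.6]
ee_rot: [-0.0, 0.807, 0.59, -0.0]
force: [-0.2, 0.4, -0.3]
grip_width: 0.596
grip_force: 0.0
```

Run:
```python
from h import *
np.set_printoptions(precision=3,suppress=True)
s=sense();print(s['time_s'],s['eef_pos'],s['ee_rot'],s['joints'])
c,_=snap('wrist','w3.png')
```

```text
8.55 [432.454 160.08  260.586] [-0.     0.807  0.59  -0.   ] [ 0.1    0.159  1.652 -0.     1.33   0.408]
```

View pics/w3.png

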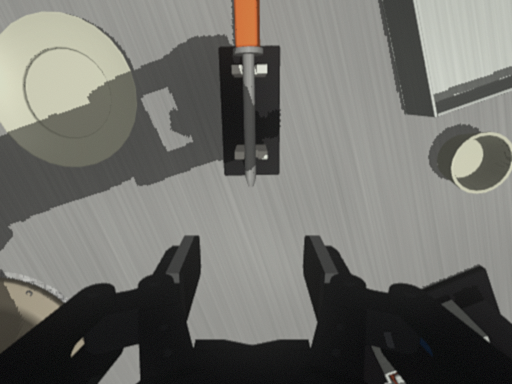

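Rod in view: tip at (251,186), collar at (248,50), handle columns 234–258 at the top of the image, nearly aligned with the tool x axis.

Run:
```python
from h import *
np.set_printoptions(precision=3,suppress=True)
c=cal('wrist');a=cv2.imread('pics/w3.png');H=cv2.cvtColor(a,cv2.COLOR_BGR2HSV)
for r in (5,20,40): x=np.where(cv2.inRange(H,(3,140,80),(16,255,255))[r]>0)[0];print(r,x.min(),x.max())
g=cv2.cvtColor(a,cv2.COLOR_BGR2GRAY)
for r in(90,110,130): print(r,g[r,238:262])
t=onz(c,(251,187),56)
for p in((246.5,20),(248,49),(247.5,52)): q=onz(c,p,56);print(p,q,np.linalg.norm(q-t),np.arctan2(*(q-t)[1::-1]))
print(t)
```

```text
5 234 258
20 235 258
40 235 258
90 [ 23  26  25  20  30  53  67  73  75  81 116 152 158 147 134 120  82  48
  39  42  43  43  41  43]
110 [26 22 23 22 21 37 62 71 76 80 80 79 81 78 74 72 61 42 37 40 44 44 43 44]
130 [23 22 22 21 18 27 52 68 75 78 79 80 79 79 77 72 63 40 24 22 28 27 27 26]
(246.5, 20) [471.379 300.537  56.   ] 166.96953104127144 1.2886599671615775
(248, 49) [464.926 275.732  56.   ] 141.35088988317193 1.2836517205866007
(247.5, 52) [463.623 273.292  56.   ] 138.64323478960284 1.2876788139531379
[424.893 140.169  56.   ]
```

Request:
arm_command([
  [[0.6, 0, -0.034, 0.5, 0, 0, -0.16], [0.6, 0.94, 0, 0.5, 0, 0, 0], [0.6, 0.94, 0, 0.5, 0, 0, 0], [0.6, 0.934, 0, 0, 0, 0, 0], [0.6, 0, 0, 0.8, 0, 0, 0], [0.6, 0, 0, 0.8, 0, 0, 0], [0.6, 0, 0, 0.5, 0, 0, 0], [0.6, 0, 0, 0, 0, 0, 0]],
])

```text
time_s: 9.6
eef_pos: [469.8, 295.2, 79.3]
ee_rot: [-0.001, 0.8, 0.6, -0.002]
force: [-0.4, -0.5, -0.2]
grip_width: 0.596
grip_force: 0.0
```

Run:
```python
from h import *
s=sense();print(s['time_s'],s['eef_pos'],s['ee_rot'])
c,_=snap('wrist','w4.png')
_,b=snap('side');print(b.shape)
```

```text
9.6 [469.75971156 295.22310354  79.31072008] [-5.30383021e-04  7.99886498e-01  6.00148372e-01 -1.80042556e-03]
(384, 512, 3)
```

View pics/w4.png

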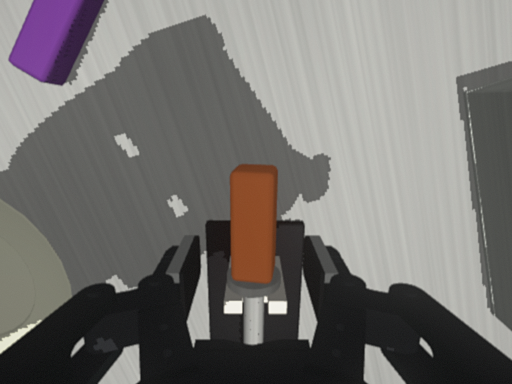

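The handle spans (231–277, 165–282), centred between the fingers and parallel to them. Lower, grip and lift.

Request:
arm_command([
  [[0.6, 0, 0, 0.56, 0, 0, 0], [0.6, 0, 0, 0, 0, 0, 0], [0, 0, 0, 0, 0, 0, 0], [0, 0, 0, 0, 0, 0, 0], [0, 0, 0, 0, 0, 0, 0], [0, 0, 0, 0, 0, 0, 0]],
], squeeze=80)

```text
time_s: 10.45
eef_pos: [471.1, 296.0, 53.8]
ee_rot: [0.0, 0.8, 0.599, 0.001]
force: [-0.8, 0.7, 6.7]
grip_width: 0.251
grip_force: 78.2
```

Request:
arm_command([
  [[0, 0, 0, -0.2, 0, 0, 0], [0, 0, 0, -0.4, 0, 0, 0], [0, 0, 0, -0.8, 0, 0, 0], [0, 0, 0, -0.8, 0, 0, 0], [0, 0, 0, -0.8, 0, 0, 0], [0, 0, 0, 0, 0, 0, 0]],
])

```text
time_s: 11.2
eef_pos: [471.5, 295.9, 206.0]
ee_rot: [0.001, 0.8, 0.599, 0.003]
force: [-0.1, 0.6, -1.8]
grip_width: 0.25
grip_force: 78.1
```

Gripped (opening 21 mm). Swing to the pre-insert pose on the +y side of the press.

Request:
arm_command([
  [[0, -0.7, 0.5, 0, 0, 0, 0], [0, -0.9, 0.6, 0, 0, 0, 0], [0, -0.9, 0.6, 0, 0, 0, 0], [0, -0.8, 0.6, 0, 0, 0, 0], [0, -0.5, 0.34, 0, 0, 0, 0], [0, 0, 0, 0.2, 0, 0, -0.9], [0, 0, 0, 0.5, 0, 0, -0.9], [0, 0, 0, 0.4, 0, 0, -0.9]],
])

```text
time_s: 12.2
eef_pos: [542.9, 76.0, 145.8]
ee_rot: [-0.001, 0.662, 0.749, -0.001]
force: [0.1, -0.4, -1.2]
grip_width: 0.248
grip_force: 78.2
```

Request:
arm_command([
  [[0, 0, 0, 0, 0, 0, -0.22], [0, 0, 0, 0, 0, 0, 0], [0, 0, 0, 0, 0, 0, 0]],
])

```text
time_s: 12.58
eef_pos: [544.0, 76.1, 148.6]
ee_rot: [0.0, 0.652, 0.758, 0.0]
force: [0.1, 0.0, -2.3]
grip_width: 0.252
grip_force: 78.2
```

Run:
```python
from h import *
s=sense();print(s['time_s'],s['eef_pos'],s['ee_rot'],s['joints'])
snap('wrist','w5.png');_,a=snap('scene','s5.png');_,b=snap('side','b5.png')
z=lambda i,x,y,w,h:cv2.resize(i[y:y+h,x:x+w],(400,300),interpolation=cv2.INTER_CUBIC)
cv2.imwrite('pics/e.png',cv2.cvtColor(np.hstack([z(a,180,120,160,120),z(b,236,120,160,120)]),cv2.COLOR_RGB2BGR))
```

```text
12.575 [544.00989232  76.12275295 148.5549938 ] [4.92804302e-04 6.51719134e-01 7.58460161e-01 3.33879329e-04] [-7.42869582e-02  4.57591183e-01  1.55493937e+00 -5.28120811e-05
  1.12787254e+00 -2.25362682e-01]
```

View pics/e.png

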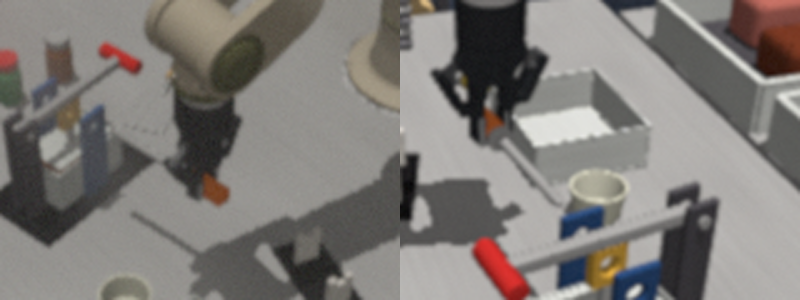

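Run:
```python
from h import *
np.set_printoptions(precision=1,suppress=True)
D=cal('side');S=cal('scene')
O=np.array([582,-162.5,0]);ex=np.array([np.cos(.154),np.sin(.154),0]);ey=np.array([-np.sin(.154),np.cos(.154),0])
def press(P): d=P-O; return np.array([d@ex,d@ey,d[2]])
def onpl(c,p,P0,n): o,d=ray(c,p);return o+d*((P0-o)@n)/(d@n)
for f in('b.png','b5.png'):
    b=cv2.imread('pics/'+f);H=cv2.cvtColor(b,cv2.COLOR_BGR2HSV)
    for nm,lo,hi,roi,yf in(('near ear',(100,100,30),(125,255,255),(312,220,345,285),-46),('lug',(12,120,60),(30,255,255),(308,210,332,240),0),('far ear',(100,100,30),(125,255,255),(295,198,322,225),46)):
        m=np.zeros(H.shape[:2],np.uint8);x,y,X,Y=roi;m[y:Y,x:X]=cv2.inRange(H,lo,hi)[y:Y,x:X]
        cs,h=cv2.findContours(m,cv2.RETR_CCOMP,cv2.CHAIN_APPROX_NONE)
        for k,cc in enumerate(cs):
            if h[0,k,3]>=0 and len(cc)>6:
                M=cv2.minEnclosingCircle(cc);bb=cc[:,0];ctr=(bb.min(0)+bb.max(0))/2
                print(f,nm,ctr,M[1],'press',press(onpl(D,ctr,O+ey*yf,ey)))
# predicted bore pixels
for yy in(-46,0,46): print('pred',yy,proj(D,O+ey*yy+[0,0,135]))
b=cv2.imread('pics/b5.png')
# rod in side: plane through TCP
s=np.array([544.0,76.1,148.6]);ty=np.array([.9886,.1506,0])
for nm,p in(('tip',(298.8,201.2)),('collar',(274.8,174.8))): 
    q=onpl(D,p,s,ty);print(nm,q,press(q))
print('pred tip S,D',proj(S,s-162*np.array([-.1506,.9886,0])),proj(D,s-162*np.array([-.1506,.9886,0])))
cv2.imwrite('pics/f.png',cv2.resize(b[165:255,262:382],(800,600),interpolation=cv2.INTER_CUBIC))
```

```text
b.png near ear [329.5 236.5] 5.147915363311768 press [  0.2 -46.  134. ]
b.png lug [318. 225.] 3.3748350143432617 press [ -0.9   0.  133.2]
b5.png near ear [329.5 236.5] 5.147915363311768 press [  0.2 -46.  134. ]
b5.png lug [318. 225.] 3.3748350143432617 press [ -0.9   0.  133.2]
pred -46 [329.5 236.2]
pred 0 [318.4 224.3]
pred 46 [308.2 213.4]
tip [566.8 -73.5 142.9] [ -1.4  90.3 142.9]
collar [546.2  61.4 145.2] [ -1.  226.7 145.2]
pred tip S,D [224.6 172.3] [301.  201.6]
```

View pics/f.png

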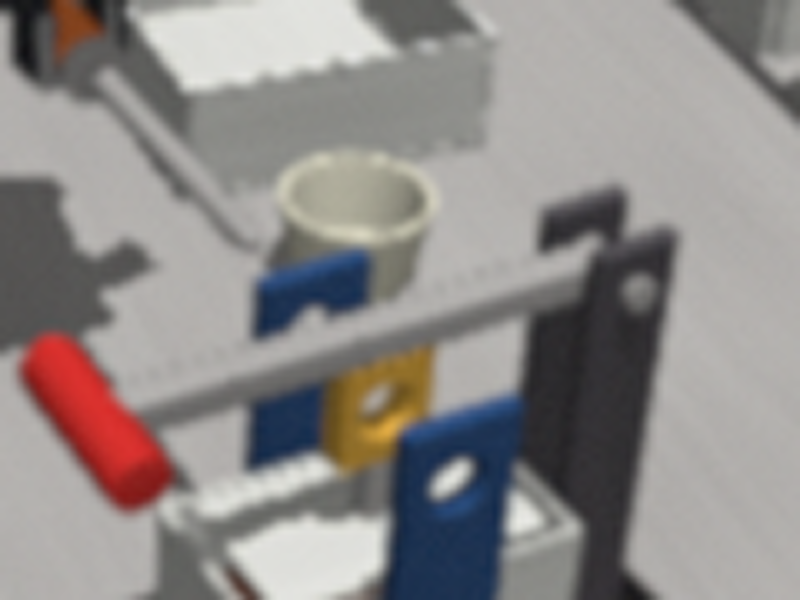

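Run:
```python
from h import *
np.set_printoptions(precision=1,suppress=True)
D=cal('side');s=np.array([544.0,76.1,148.6]);dr=-np.array([-.1506,.9886,0])
for L in(30,60,100,140,162): print(L,[ (proj(D,s+dr*L+[0,0,h])-[262,165])*6.667 for h in(0,3)])
g=cv2.cvtColor(cv2.imread('pics/f.png'),cv2.COLOR_BGR2GRAY)
for r in(110,150,190,225): print(r,g[r,90:280:5])
c=cal('wrist');H=cv2.cvtColor(cv2.imread('pics/w5.png'),cv2.COLOR_BGR2HSV)
p=np.argwhere(cv2.inRange(H,(3,140,50),(16,255,255))>0)[:,::-1];print(p.min(0),p.max(0))
for h in(8,11,14): print(h,proj(c,s-dr*38+[0,0,h]),'handle end top')
```

```text
30 [array([101.5,  75.3]), array([101.5,  69.1])]
60 [array([134.6, 110.6]), array([134.7, 104.2])]
100 [array([181.3, 160.2]), array([181.5, 153.7])]
140 [array([231.2, 213.2]), array([231.5, 206.6])]
162 [array([260.1, 243.9]), array([260.4, 237.2])]
110 [168 169 165 152 136 124 126 140 156 167 167 156 137 116 102  95  92  91
  92 102 116 128 137 140 139 139 140 141 141 140 139 138 137 139 139 139
 138 138]
150 [175 175 176 176 176 176 176 175 172 161 137 114 106 117 135 153 165 171
 167 155 143 138 137 139 140 140 140 140 140 140 141 141 140 140 141 141
 141 140]
190 [175 175 176 176 175 178 178 176 176 177 176 175 176 177 175 162 137 109
  97 103 117 132 149 162 168 167 157 145 142 150 158 160 158 158 161 164
 168 179]
225 [180 178 177 177 177 178 179 179 178 178 178 178 177 178 177 175 176 177
 177 178 178 178 175 165 149 131 121 127 142 156 166 170 170 170 172 177
 180 176]
[225 178] [277 316]
8 [253. 190.] handle end top
11 [253.  192.2] handle end top
14 [253.  194.4] handle end top
```

Run:
```python
from h import *
np.set_printoptions(precision=1,suppress=True,linewidth=200)
D=cal('side')
d=cv2.absdiff(cv2.imread('pics/b.png'),cv2.imread('pics/b5.png')).max(2)
print('side rows174-206, cols 272-308')
for r in range(176,208): print(r,''.join('#' if v>30 else '+' if v>14 else '.' for v in d[r,270:312]))
d=cv2.absdiff(cv2.imread('pics/a.png'),cv2.imread('pics/s5.png')).max(2)
print('scene from col 215')
for r in range(158,212): print(r,''.join('#' if v>30 else '+' if v>14 else '.' for v in d[r,212:275]))
```

```text
side rows174-206, cols 272-308
176 ######.###+...............................
177 ######.####+..............................
178 #######.####+.............................
179 ..#####++####+............................
180 ...+###+.#####+...........................
181 ..........#####+..........................
182 ...........#####+.........................
183 ............#####+........................
184 ............+#####........................
185 ..............#####.......................
186 ..............+#####......................
187 ...............#####+.....................
188 ................#####+....................
189 .................####+....................
190 .................+####+...................
191 +..................++##+..................
192 #+...................+##+.................
193 ##..................+.++++................
194 ##.....................++.................
195 #+...................++...................
196 #+....................##+.................
197 ##....................+##+................
198 ##+....................+##+....
[... 3425 characters left out ...]
.........+#####+....
202 ......................................................+#+......
203 ...............................................................
204 ...............................................................
205 ....................++++.......................................
206 ....................+###+......................................
207 ......................+###+....................................
208 .......................++##++..................................
209 .........................+####+................................
210 ..........................++###+...............................
211 ............................+###+..............................
```

Run:
```python
from h import *
np.set_printoptions(precision=3,suppress=True,linewidth=200)
D=cal('side');S=cal('scene')
t=tri((S,(226.5,172)),(D,(300.5,202.3)));print('tip',t,proj(S,t),proj(D,t))
def plane(c,p,q): o,a=ray(c,p);_,b=ray(c,q);n=np.cross(a,b);return o,n/np.linalg.norm(n)
o1,n1=plane(D,(284.3,183),(296.8,200));o2,n2=plane(S,(233,177),(238.5,180.3))
for nm,(o2,n2) in {'S1':(o2,n2),'S2':plane(S,(226.5,172.3),(241,182))}.items():
    d=np.cross(n1,n2);d/=np.linalg.norm(d);d*=np.sign(-d[1]);print(nm,d,'yaw',np.arctan2(d[1],d[0])+np.pi,'pitch',np.arcsin(d[2]))
    # point at y=0
    P=np.linalg.solve(np.array([n1,n2,[0,1,0]]),[n1@o1,n2@o2,0]);print(P, 'vs TCP line x at y=0',544+76.1*.1523)
```

```text
tip [564.63  -82.979 147.319] [225.715 172.205] [299.389 202.028]
S1 [ 0.098 -0.993 -0.07 ] yaw 1.6690993272166665 pitch -0.07005531360665625
[555.709   0.    150.181] vs TCP line x at y=0 555.59003
S2 [ 0.076 -0.997 -0.032] yaw 1.646485566931423 pitch -0.03230692582521485
[556.258   0.    149.264] vs TCP line x at y=0 555.59003
```

Request:
arm_command([
  [[0, 0, 0.04, 0.12, 0, 0, 0], [0, 0, 0, 0.12, 0, 0, 0], [0, -0.2, 0, 0, 0, 0, 0], [0, -0.2, 0, 0, 0, 0, 0], [0, 0, 0, 0, 0, 0, 0], [0, 0, 0, 0, 0, 0, 0]],
])

```text
time_s: 13.48
eef_pos: [548.8, 56.6, 135.9]
ee_rot: [0.0, 0.651, 0.759, 0.0]
force: [0.4, 0.4, -1.1]
grip_width: 0.253
grip_force: 78.3
```

Run:
```python
from h import *
np.set_printoptions(precision=1,suppress=True,linewidth=200)
s=sense();print(s['time_s'],s['eef_pos'],s['ee_rot'],s['force'])
b=np.mean([snap('side')[1].astype(float) for _ in range(4)],0);a=np.mean([snap('scene')[1].astype(float) for _ in range(4)],0)
cv2.imwrite('pics/s6.png',a[:,:,::-1]);cv2.imwrite('pics/b6.png',b[:,:,::-1])
D=cal('side');S=cal('scene')
O=np.array([582,-162.5,0]);ey=np.array([-np.sin(.154),np.cos(.154),0])
for y in(50,80): print(y,proj(S,O+ey*y+[0,0,135]),proj(D,O+ey*y+[0,0,135]))
d=np.abs(cv2.imread('pics/b.png')-b[:,:,::-1]).max(2)
for r in range(186,222): print(r,''.join('#' if v>30 else '+' if v>14 else '.' for v in d[r,275:325]))
d=np.abs(cv2.imread('pics/a.png')-a[:,:,::-1]).max(2)
print('scene from col 205')
for r in range(158,195): print(r,''.join('#' if v>30 else '+' if v>14 else '.' for v in d[r,205:255]))
z=lambda i,x,y,w,h:cv2.resize(i[y:y+h,x:x+w],(400,600),interpolation=cv2.INTER_CUBIC)
cv2.imwrite('pics/g.png',np.hstack([z(a,200,145,40,60),z(b,285,175,40,60)])[:,:,::-1])
```

```text
13.475 [548.8  56.6 135.9] [0.  0.7 0.8 0. ] [ 0.4  0.4 -1.1]
50 [218.3 171.6] [307.4 212.5]
80 [224.6 175.4] [301.2 205.9]
186 +######.####+.....................................
187 .+#####++####.....................................
188 ......+#++####....................................
189 .......+#.####+...................................
190 ........+#.####+..................................
191 .........##.####..................................
192 ..........##.###+.................................
193 ..........++.####+................................
194 ............+.+##++...............................
195 +............++..++...............................
196 #.............+#+.................................
197 #+............+##+................................
198 #+.............+##+...............................
199 #+..............+##+..............................
200 #................###+.............................
201 #+................###+............................
202 ##.................###+...........................
203 ##..................###+...+.........
[... 2475 characters left out ...]
.............+####.#############
185 .................................++.##############
186 ...................................+##############
187 ....................................##############
188 ....................................+#############
189 .....................................+############
190 ......................................+###########
191 .......................................###########
192 ........................................+#########
193 ..........................................########
194 ...........................................#######[ WARN:0@6.915] global loadsave.cpp:1063 imwrite_ Unsupported depth image for selected encoder is fallbacked to CV_8U.
```

View pics/g.png

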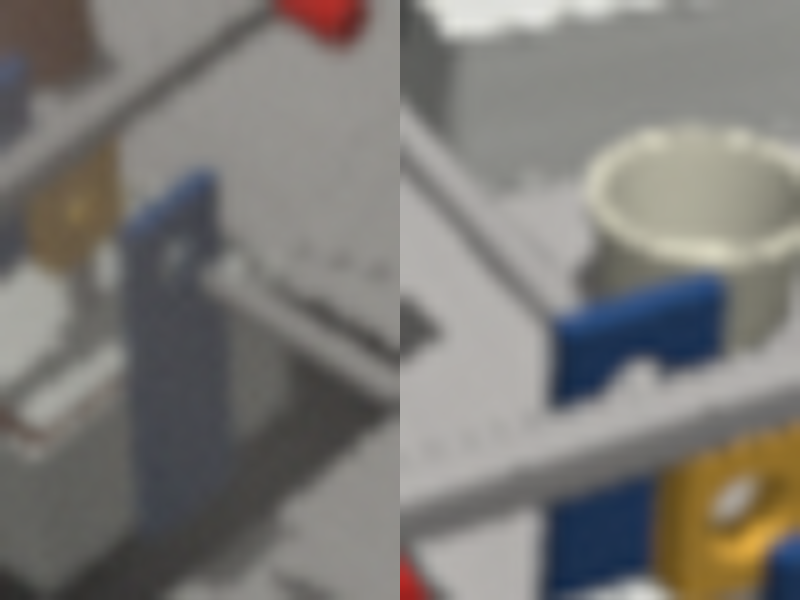

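Run:
```python
from h import *
np.set_printoptions(precision=2,suppress=True,linewidth=200)
c,im=snap('wrist','w6.png');s=sense();q=s['ee_rot'];Rt=R.from_quat([q[1],q[2],q[3],q[0]]).as_matrix();T=np.array(s['eef_pos'])
H=cv2.cvtColor(im,cv2.COLOR_RGB2HSV);m=cv2.inRange(H,(3,140,40),(16,255,255))
for r in range(180,320,10):
    x=np.where(m[r]>0)[0]
    if len(x)>3:
        P=[Rt.T@(onz(c,(u,r),T[2]+11)-T) for u in (x.min()-.5,x.max()+.5)];print(r,x.min(),x.max(),P[0][:2],P[1][:2],(P[0]+P[1])[:2]/2)
```

```text
180 233 274 [42.87 -7.88] [42.86  8.56] [42.86  0.34]
190 226 277 [ 38.79 -10.72] [38.77  9.83] [38.78 -0.44]
200 225 277 [ 34.64 -11.22] [34.62  9.93] [34.63 -0.65]
210 225 276 [ 30.4  -11.33] [30.38  9.62] [30.39 -0.86]
220 226 276 [ 26.07 -11.04] [26.05  9.72] [26.06 -0.66]
230 226 276 [ 21.66 -11.15] [21.64  9.82] [21.65 -0.67]
240 226 276 [ 17.16 -11.26] [17.14  9.92] [17.15 -0.67]
250 225 276 [ 12.57 -11.79] [12.55 10.02] [12.56 -0.89]
260 226 276 [  7.88 -11.49] [ 7.86 10.12] [ 7.87 -0.68]
270 227 276 [  3.1  -11.18] [ 3.08 10.23] [ 3.09 -0.48]
280 227 275 [ -1.79 -11.3 ] [-1.81  9.9 ] [-1.8 -0.7]
290 227 275 [ -6.77 -11.42] [-6.8  10.01] [-6.79 -0.7 ]
300 227 274 [-11.87 -11.54] [-11.89   9.68] [-11.88  -0.93]
310 228 274 [-17.08 -11.22] [-17.1    9.78] [-17.09  -0.72]
```

The wrist view shows the handle parallel to the tool and centred, and the tip lines up with the hole in the scene view (left half: tip (205,262), hole (178,248)). In the side view (right half) the rod sits slightly low. I'll trim it and enter slowly.

Request:
arm_command([
  [[0, 0, 0.03, 0, 0, -0.12, -0.03], [0, -0.1, 0, 0, 0, 0, 0], [0, -0.12, 0, 0, 0, 0, 0], [0, -0.12, 0, 0, 0, 0, 0], [0, -0.12, 0, 0, 0, 0, 0], [0, 0, 0, 0, 0, 0, 0]],
])

```text
time_s: 14.68
eef_pos: [553.8, 33.6, 136.1]
ee_rot: [0.007, 0.65, 0.76, -0.006]
force: [0.0, -2.0, -2.7]
grip_width: 0.248
grip_force: 78.3
```

Request:
arm_command([
  [[0, -0.12, 0, 0, 0, 0, 0], [0, -0.12, 0, 0, 0, 0, 0], [0, -0.12, 0, 0, 0, 0, 0], [0, 0, 0, 0, 0, 0, 0]],
])

```text
time_s: 15.18
eef_pos: [556.7, 15.8, 136.5]
ee_rot: [0.007, 0.65, 0.76, -0.006]
force: [-0.7, -0.7, -3.2]
grip_width: 0.244
grip_force: 78.3
```

Run:
```python
from h import *
np.set_printoptions(precision=2,suppress=True,linewidth=200)
s=sense();print(s['eef_pos'],s['force'],s['wrist_torque'])
d=np.array(s['eef_pos'])-[582,-162.5,0];print(d[0]*.988+d[1]*.153,-d[0]*.153+d[1]*.988-162)
b=np.mean([snap('side')[1].astype(float) for _ in range(3)],0)[:,:,::-1]
D=cal('side');O=np.array([582,-162.5,0]);ey=np.array([-np.sin(.154),np.cos(.154),0])
for y in(60,100): print(y,[proj(D,O+ey*y+[0,0,h]) for h in(135,141,129)])
for r in(190,194,198,202): print(r,b[r,282:312].mean(1).astype(int))
```

```text
[556.73  15.82 136.52] [-0.7  -0.74 -3.18] [ 0.1   0.12 -0.08]
2.320227862724586 18.048320855593005
60 [array([305.27, 210.22]), array([305.39, 208.23]), array([305.15, 212.2 ])]
100 [array([297.27, 201.63]), array([297.35, 199.67]), array([297.18, 203.57])]
190 [ 76  89  92  91 101 132 156 166 154 129 121 132 139 138 137 137 138 138 137 136 137 140 155 177 184 182 176 172 173 171]
194 [171 152 127 111 109 111 109 113 130 152 165 165 156 151 155 161 166 166 170 174 176 184 188 171 153 154 159 163 165 166]
198 [177 177 176 176 175 175 176 176 172 156 131 123 140 159 170 171 171 173 176 177 178 170 139 124 146 165 175 176 175 175]
202 [149 174 177 177 176 176 175 175 176 176 177 174 162 135 117 127 147 165 171 164 136 103  85  89  96 101 106 109 110 110]
```

Rod lines up with the bore within about 1 mm. Continue through the lug.

Request:
arm_command([
  [[0, -0.14, -0.02, 0, 0, 0, 0], [0, -0.14, 0, 0, 0, 0, 0], [0, -0.14, 0, 0, 0, 0, 0], [0, -0.14, 0, 0, 0, 0, 0], [0, 0, 0, 0, 0, 0, 0]],
])

```text
time_s: 15.95
eef_pos: [560.2, -12.2, 137.0]
ee_rot: [0.007, 0.65, 0.76, -0.006]
force: [0.2, -1.7, -3.4]
grip_width: 0.25
grip_force: 78.1
```

Request:
arm_command([
  [[0, -0.14, 0, 0.01, 0, 0, 0], [0, -0.14, 0, 0.01, 0, 0, 0], [0, -0.14, 0, 0.01, 0, 0, 0], [0, -0.12, 0, 0.01, 0, 0, 0], [0, 0, 0, 0, 0, 0, 0]],
])

```text
time_s: 16.58
eef_pos: [564.4, -38.7, 135.6]
ee_rot: [0.007, 0.65, 0.76, -0.006]
force: [-0.1, -1.2, -2.1]
grip_width: 0.249
grip_force: 78.2
```

Request:
arm_command([
  [[0, -0.1, 0, 0.003, 0, 0, 0], [0, -0.1, 0, 0.003, 0, 0, 0], [0, -0.1, 0, 0.003, 0, 0, 0], [0, -0.1, 0, 0.003, 0, 0, 0], [0, 0, 0, 0, 0, 0, 0]],
])

```text
time_s: 17.2
eef_pos: [567.4, -58.3, 135.2]
ee_rot: [0.007, 0.65, 0.76, -0.006]
force: [0.4, -0.3, -2.4]
grip_width: 0.254
grip_force: 78.2
```

Request:
arm_command([
  [[0, -0.12, 0, 0.003, 0, 0, 0], [0, -0.12, 0, 0.003, 0, 0, 0], [0, -0.12, 0, 0.003, 0, 0, 0], [0, -0.1, 0, 0.002, 0, 0, 0], [0, 0, 0, 0, 0, 0, 0]],
])

```text
time_s: 17.82
eef_pos: [571.1, -81.0, 135.2]
ee_rot: [0.007, 0.65, 0.76, -0.006]
force: [-0.2, -0.2, -2.5]
grip_width: 0.253
grip_force: 78.2
```

Request:
arm_command([
  [[0, -0.04, 0, 0, 0, 0, 0], [0, -0.04, 0, 0, 0, 0, 0], [0, 0, 0, 0, 0, 0, 0]],
])

```text
time_s: 18.2
eef_pos: [571.6, -84.6, 135.2]
ee_rot: [0.007, 0.649, 0.76, -0.006]
force: [0.3, 0.3, -1.7]
grip_width: 0.249
grip_force: 78.2
```

Request:
arm_command([
  [[0, -0.03, 0, 0, 0, 0, 0], [0, -0.03, 0, 0, 0, 0, 0], [0, 0, 0, 0, 0, 0, 0]],
])

```text
time_s: 18.58
eef_pos: [572.1, -87.6, 135.3]
ee_rot: [0.007, 0.649, 0.76, -0.006]
force: [-0.6, -0.2, -1.3]
grip_width: 0.252
grip_force: 78.2
```

Request:
arm_command([
  [[0, -0.03, 0, 0, 0, 0, 0], [0, 0, 0, 0, 0, 0, 0]],
])

```text
time_s: 18.82
eef_pos: [572.1, -88.3, 135.3]
ee_rot: [0.006, 0.649, 0.76, -0.006]
force: [-1.2, 3.6, -0.6]
grip_width: 0.252
grip_force: 78.5
```

Request:
arm_command([
  [[0, -0.03, 0, 0, 0, 0, 0], [0, 0, 0, 0, 0, 0, 0], [0.6, 0, 0, 0, 0, 0, 0], [0.6, 0, 0, 0, 0, 0, 0], [0.6, 0, 0, 0, 0, 0, 0], [0.6, 0, 0, 0, 0, 0, 0]],
])

```text
time_s: 19.58
eef_pos: [572.6, -90.7, 135.4]
ee_rot: [0.007, 0.65, 0.76, -0.006]
force: [-1.0, -0.4, -0.5]
grip_width: 0.599
grip_force: 0.0
```

Request:
arm_command([
  [[0.6, 0, 0, -0.4, 0, 0, 0], [0.6, 0, 0, -0.8, 0, 0, 0], [0.6, 0, 0, -0.8, 0, 0, 0], [0.6, 0, 0, -0.6, 0, 0, 0], [0.6, 0, 0, 0, 0, 0, 0], [0.6, 0, 0, 0, 0, 0, 0]],
])

```text
time_s: 20.32
eef_pos: [571.9, -88.1, 264.2]
ee_rot: [0.006, 0.649, 0.76, -0.006]
force: [-0.1, -0.5, -0.2]
grip_width: 0.597
grip_force: 0.0
```

Run:
```python
from h import *
np.set_printoptions(precision=1,suppress=True,linewidth=200)
s=sense();print(s['time_s'],s['eef_pos'],s['force'])
c,im=snap('wrist','w7.png')
H=cv2.cvtColor(im,cv2.COLOR_RGB2HSV);m=cv2.inRange(H,(3,140,60),(16,255,255));p=np.argwhere(m>0)[:,::-1];print(p.min(0),p.max(0),len(p))
O=np.array([582,-162.5,0]);ex=np.array([np.cos(.154),np.sin(.154),0]);ey=np.array([-ex[1],ex[0],0])
bx=cv2.boxPoints(cv2.minAreaRect(p.astype(np.float32)))
for q in bx:
    P=onz(c,q,144)-O;print(q,P@ex,P@ey)
```

```text
20.325 [571.9 -88.1 264.2] [-0.1 -0.5 -0.2]
[126 138] [266 349] 1978
[126. 348.] -124.15321873241459 -92.14576591385091
[245.4 129.4] -4.21175888980968 123.23638450482679
[290.9 154.2] 32.425936828352654 103.54357281584036
[171.5 372.9] -81.12709351026989 -123.95099598214048
```

Run:
```python
from h import *
np.set_printoptions(precision=1,suppress=True,linewidth=200)
im=cv2.imread('pics/w7.png');c=cal('wrist')
H=cv2.cvtColor(im,cv2.COLOR_BGR2HSV);m=cv2.inRange(H,(3,140,60),(16,255,255))
n,l,s,ce=cv2.connectedComponentsWithStats(m);j=1+np.argmax(s[1:,4]);print(s[j])
p=np.argwhere(l==j)[:,::-1].astype(np.float32)
O=np.array([582,-162.5,0]);ex=np.array([np.cos(.154),np.sin(.154),0]);ey=np.array([-ex[1],ex[0],0])
for q in cv2.boxPoints(cv2.minAreaRect(p)):
    P=onz(c,q,144)-O;print(q,P@ex,P@ey)
# side view: tip end beyond the near ear, diff against start
D,b=snap('side');d=cv2.absdiff(cv2.imread('pics/b.png'),b[:,:,::-1].copy()).max(2)
for y in(-50,-60,-85): print(y,proj(D,O+ey*y+[0,0,133]))
for r in range(228,256): print(r,''.join('#' if v>30 else '+' if v>14 else '.' for v in d[r,312:352]))
a=cv2.cvtColor(b,cv2.COLOR_RGB2HSV);r=np.argwhere(cv2.inRange(a,(0,120,60),(8,255,255))[210:250,255:295]>0).mean(0)[::-1]+[255,210];print('red now',r,'was 275.9 228.0')
```

```text
[ 237  138   30   72 1953]
[237. 209.] -11.684429042339362 56.460647096271224
[237. 138.] -10.95363931508312 116.59609471917861
[266. 138.] 12.039059393603758 116.648098402658
[266. 209.] 13.008862796076441 56.52822582237717
-50 [330.4 238. ]
-60 [332.9 240.7]
-85 [339.5 247.8]
228 .....#######............................
229 .....+#####+............................
230 .....#####+.............................
231 .....+####..............................
232 .......+++..............................
233 ........+...............................
234 #...............++......................
235 #+.............####+....................
236 #+............+####+....................
237 ..............####+###..................
238 ..............###+#####.................
239 ..............##+#######................
240 ................+########...............
241 ......+++.......+########+..............
242 ...+#####+......++########..............
243 ....#####+........########..............
244 ....#####+.........#######..............
245 ....+####...........#######.............
246 ......+#+...........+######+............
247 .....................+####+.............
248 ......................+##...............
249 ........................................
250 ........................................
251 ........................................
252 ........................................
253 ........................................
254 ........................................
255 ........................................
red now [276.  228.3] was 275.9 228.0
```

The handle spans y 56.5–116.6, so the collar is within about 1.5 mm of the ear. The tip is out the far side and the lever is up.

```bash
python3 -c "
from rig import *
print(finish_job())"
```

```text
the job is handed in; nothing more can be done
None
```

The job is handed in, with no verdict returned: I pushed the lever fully down and eased it back up over about 2 s. The rod is through both ears and the lug with its collar about 1.5 mm from the ear (camera estimate), released and with the arm clear. I kept clear of the jars, crockery and tools, but took no final measurement of them.

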